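Seat the loose crank and wind the lifting stand flush

TASK

The camera head on the plywood platform is to be slid across onto the lifting stand, so wind the stand's steel deck up until it is flush with the platform. To do it, take the loose crank, feel its socket down over the hexagonal drive hidden in the stand's collar until it sits fully home, and crank the deck up with it. Leave the crank standing on the drive, let go, and do not disturb anything else on the table.

Things in the scene. Friction and masses are not known exactly. Their poses are not given: they have to be found in the camera images.
- crank_center (a point): Loose crank of dark steel, 0.6-0.85 kg, standing upright on its socket. Point: middle of its upright hub, 52 mm above the hub's underside (hub 104 mm tall). z: hub axis (up); x: along the crank arm to the grip. The hub above 40 mm is a square shank 30 x 30 mm (faces square to x and y), the place to hold it for seating. The arm (20 mm wide) leaves it 50 to 62 mm above the underside.
- crank_socket (a point): Centre of the crank's underside, the mouth of its hexagonal socket: 26.4 mm across flats, 30 mm deep, one pair of flats square to the crank's x axis; the six-sided barrel round it is 42 mm across flats, 49 mm across corners, 40 mm high. Axes as crank_center.
- crank_knob (a point): Middle of the crank's upright black grip: a cylinder 28 mm in diameter, 60 mm tall, that spins freely on the arm's end, 75 mm from the hub's axis along x; its middle is 92 mm and its top 122 mm above the hub's underside. Hold it here to wind, moving round a 75 mm circle.
- drive_rim (a point): Centre of the mouth of the fixed stand's aluminium guard collar, 114 mm above the table: an upright round well, 58 mm inside and 74 mm outside diameter, 42 mm deep. In it, on its axis, is the hex drive. Turned clockwise seen from above it raises the deck 15 mm per full turn (about 0.2 N m, stays where left). x: from the collar to the deck; z up.
- drive_tip (a point): Top of the hidden steel hex drive, 8 mm below drive_rim: a tapered nose 12 mm high (9 to 28 mm across) on a hexagon 24 mm across flats, 16 mm high. How the hexagon is turned about its axis differs each time. A socket not lined up stops with its underside about 19 mm below the rim; within about 12 degrees of lined up (every 60 degrees) it drops 17 mm further.
- drive_seat (a point): Centre of the round shoulder at the foot of the hex drive, 78 mm above the table, 36 mm straight below drive_rim: the crank's underside rests on it when fully home.
- deck_top (a point): Centre of the top face of the lifting stand's bare steel deck, 170 mm x 200 mm x 12 mm, 175 mm from the collar's axis along the stand's x. It can rise to 140 mm above the table.
- platform_top (a point): Centre of the top face of the fixed plywood-topped platform, 170 mm x 180 mm, beside the deck (4 mm gap) on its +y side. Its height, 110 to 120 mm above the table, is the height that the deck must reach.
- camera_head_center (a point): Used camera head, cream and black, 120 mm x 150 mm x 100 mm tall, 2.5 kg, standing loose on the platform; the point is 50 mm above its base. Leave it alone.
- castor_center (a point): Spare castor standing on its steel mounting plate with its black wheel on top, 112 mm tall; the point is 50 mm above its base. Leave it alone.
- tape_roll_center (a point): Roll of packing tape lying flat, 104 mm in diameter, 48 mm high; point at its centre. Leave it alone.
- cleaner_bottle_center (a point): White bottle, 60 mm in diameter, 120 mm tall; point half-way up. Leave it alone.
- lens_barrel_center (a point): Black lens barrel standing upright, 72 mm in diameter, 85 mm tall; point half-way up. Leave it alone.
- wrench_grip (a point): Steel open-ended wrench, 180 mm long, lying flat; point on its handle. Leave it alone.
- screwdriver_grip (a point): Screwdriver, 200 mm long, lying flat; point on its handle. Leave it alone.
- carton_center (a point): Small cardboard carton, 140 mm x 100 mm x 80 mm; point at its centre. Leave it alone.

How it is judged (in metres and radians):
On the way:
1. the crank is fully home on the hex drive (distance between crank_socket and drive_seat below 0.006 m and angle between crank_center's own z axis and vertical below 0.15 rad), for 0.2 s.
At the end, for the whole second after the job is handed in: The deck's top face is within 4 mm of the height of the platform's top face, and the crank stands upright (within 0.15 rad) and fully home on the drive, its underside within 6 mm of the seat, let go (all of step 1 and z of deck_top in the frame of platform_top between -0.004 and 0.004 m); the robot touches nothing.
It fails at once if a bystander on the table or the camera head is moved more than 20 mm (distance of any of camera_head_center, castor_center, tape_roll_center, cleaner_bottle_center, lens_barrel_center, wrench_grip, screwdriver_grip, carton_center from where it was at the start of the episode above 0.02 m).
It also fails if it takes over 72 s, if anything falls off the work surface, if the arm or the gripper's body presses on something with over 40 N, if the wrist force passes 120 N, or if a joint passes its speed limit or range.

ROBOT

A 6-joint arm with a two-finger parallel gripper is mounted at the origin on the work surface. World frame = base frame: x ahead of the robot, y to its left, z up, the work surface at z = 0. Lengths are in mm, angles in degrees, forces in N, time in s.
With the tool pointing down it reaches from about 300 to 875 mm from the base axis. Payload 6.4 kg.
Tool frame: the origin (TCP) lies at the very end of the fingers, on their centre line; the grasp point (between the pads) lies 19 mm behind it; z points along the fingers, x is the direction in which the jaws open and shut, and the axes are right-handed (so a half turn about z gives the same grasp; the last joint's range is limited). The gripper opens to 88 mm and grips with 3 to 60 N. Pads are 18 mm wide; open, the fingers measure 123 mm over their backs; the gripper's body (75 mm by 187 mm) begins 45 mm behind the grasp point.
Start: joints at [-87.737, 10.359, 92.074, -0, 77.567, -11.82], TCP at [139.932, -557.728, 238.714] pointing down, gripper open.
Joint ranges: [-171.53, 171.53], [-51.25, 118.39], [17.06, 147.69], [-65.23, 245.23], [0, 150.52], [-178.68, 178.68]. Speed limits (degrees/s): [147.25, 147.25, 172.46, 180, 180, 180].

INTERFACE

Orientations are given as a 3x3 rotation matrix whose columns are the frame's x, y, z axes.
In Python, from station import status, camera, job, outline_of gives the robot as it stands.
- The arm moves only by the shell command python3 -m crank 'ROWS'. ROWS is JSON, a list of rows, each a list of 5 numbers: the gripper command: -1 is shut, 1 is fully open, values between are in proportion, then the shift along the tool's x, y, z scaled (see below), then the turn about the tool's z scaled (see below). In form: [[claw, dx, dy, dz, yaw], ...]. A call has exactly 8 rows; each row is the pose to reach, as a shift and turn from the pose commanded when the call began, along the tool's axes at that moment; what a row does not reach only later rows make up. The controller multiplies each number of a shift by 0.25 m and each number of a turn by pi/4 rad. A row lasts 1/8 s, in which the tool goes at most 62.5 mm and 10.7 degrees, less where a joint would pass 70% of its speed; a pose out of reach is approached as far as the arm can. A call with a number of a shift or a turn outside -1 to 1 is refused whole. A call with a gripper value outside its range is refused whole. The fingers move at their own pace and stop on an object; the grip force is fixed at half the most. Time passes only in rows, so rows that repeat a pose let the fingers close, or fill a call up. It gives the time, the measured TCP pose, the force and the opening at its end, in the units of the state.
- status.read_state(): the state, without advancing time (a new reading comes with each control period).
- camera(name): name is "side" or "top"; returns a dict with "pixels" (480x640x3 uint8, red, green, blue), "camera_matrix" (3x3 intrinsics, pixels), "D" ([k1, k2, p1, p2, k3] as OpenCV has them; the pictures are not rectified), "rvec" (rotation vector, rad) and "tvec" (3), from world to camera coordinates, as OpenCV has them. Camera axes: x right, y down, z forward; pixel columns grow to the right and rows downward; lengths in mm; the calibration is good to about 2 mm. A picture is of the moment at which its call begins. There is no depth.
- job.job_done(): hands the job in, once; it reports no verdict.
Trained networks look in a picture, given as the dict that the camera call returned (one of the last four; its "shot" number tells which), for a name from the list of things; names that differ only in an ending like _2 or _b are one class to them, and where a whole thing is asked for, a point or a joint stands for the part that bears it (a point fixed in the world has none). Each returns a list of dicts, best first, with "score" (0 to 1); they miss things now and then, are a little off and sometimes report something else, mostly with a low value. They report only what shows in the picture. A call takes as long as a camera call.
- outline_of(picture, label): "pixels" (480x640 bool, what is visible of it) and "bbox" ([left, top, right, bottom] in pixels, round what is visible of it).
The state is a dict: "t": time; "q": joint angles; "joint_velocities": joint speeds; "joint_torque": joint torques, N m; "tool_pos": TCP position; "eef_rot": TCP orientation; "force": force on the tool from outside, world axes, zero at the start; "torque": the same for the moment, N m; "gripper_width": opening from 0.0 (shut) to 1.0 (fully open).
Only numpy, scipy, OpenCV 4.12 (cv2) and the standard library are available. Lean on these libraries where they do the work, as an engineer would, in place of code of your own. Each camera call takes 0.05 s, during which the arm holds its last target.

## Working session

There is one attempt and no reset: what is moved stays moved. The work goes in short steps, Python scripts to look and compute and a shell command to move; the robot and the scene stay as the last step left them, time stands still between calls to the robot, and variables do not carry over. Pictures are saved under pics/ and viewed, and the job is handed in when it is done.

```bash
ls; mkdir -p pics; python3 - <<'E'
from station import status,camera,outline_of
import cv2,numpy as np
s=status.read_state(); print(s)
for n in("side","top"):
    c=camera(n); cv2.imwrite(f"pics/{n}0.png",c["pixels"][:,:,::-1])
    print(n,c["camera_matrix"],c["D"],c["rvec"],c["tvec"])
    for l in ["crank_center","crank_knob","drive_rim","deck_top","platform_top"]:
        try: print(l,[(round(r["score"],2),r["bbox"]) for r in outline_of(c,l)][:3])
        except Exception as e: print(l,e)
E
```

```text
pics
{'t': 0.0, 'q': array([-8.77299021e+01,  1.04012311e+01,  9.21322977e+01,  6.19979957e-03,
        7.75689697e+01, -1.18272894e+01]), 'joint_velocities': array([-0.04938305, -0.02933244,  0.02070249, -0.01335632,  0.00094638,
        0.05301556]), 'joint_torque': array([-3.41445878e-01, -4.34078157e+01, -3.42307985e+01, -3.25147400e-02,
        2.12787464e-02,  4.40354389e-02]), 'tool_pos': array([ 140.01095007, -557.13151388,  237.81124962]), 'eef_rot': array([[ 2.43548132e-01, -9.69888811e-01,  3.47269893e-05],
       [-9.69887270e-01, -2.43547681e-01,  1.79171394e-03],
       [-1.72930563e-03, -4.70049849e-04, -9.99998394e-01]]), 'force': array([ 0.30933278, -0.11397349, -0.16268044]), 'torque': array([-0.02573679, -0.03779207, -0.00222784]), 'gripper_width': 1.0015660476959767}
side [[565.03951881   0.         314.21276632]
 [  0.         565.03951881 238.66196551]
 [  0.           0.           1.        ]] [0.04197138 0.         0.         0.         0.        ] [ 0.57502036 -2.56832443  1.28729594] [ 460.76741315  240.83184492 1563.82277515]
crank_center [(0.77, [267.1, 30
[... 344 characters left out ...]
61896194   0.         326.25020163]
 [  0.         513.61896194 237.06953745]
 [  0.           0.           1.        ]] [0.01240236 0.         0.         0.         0.        ] [ 2.15579701 -2.16224085  0.14814208] [ -19.00756878  557.28835132 1425.56600827]
crank_center [(0.67, [190.4, 263.9, 238.9, 291.6])]
crank_knob [(0.63, [196.2, 264.5, 239.0, 292.0])]
drive_rim [(0.84, [292.8, 144.2, 366.5, 267.2]), (0.15, [402.1, 206.2, 442.0, 246.0])]
deck_top [(0.58, [293.9, 143.7, 365.4, 205.5]), (0.52, [147.7, 210.6, 159.9, 272.3]), (0.24, [394.1, 258.9, 424.4, 299.8])]
platform_top [(0.82, [223.5, 138.8, 291.9, 209.6]), (0.47, [433.2, 173.5, 467.8, 204.5]), (0.38, [292.0, 146.1, 370.2, 267.5])]
```

```bash
python3 - <<'E'
import cv2
a=cv2.imread("pics/top0.png");cv2.imwrite("pics/top0c.png",cv2.resize(a[120:320,170:440],None,fx=2.96,fy=2.96,interpolation=cv2.INTER_CUBIC))
a=cv2.imread("pics/side0.png");cv2.imwrite("pics/side0c.png",cv2.resize(a[190:370,170:410],None,fx=3.3,fy=3.3,interpolation=cv2.INTER_CUBIC))
E
```

```text
(no output)
```

View pics/top0.png

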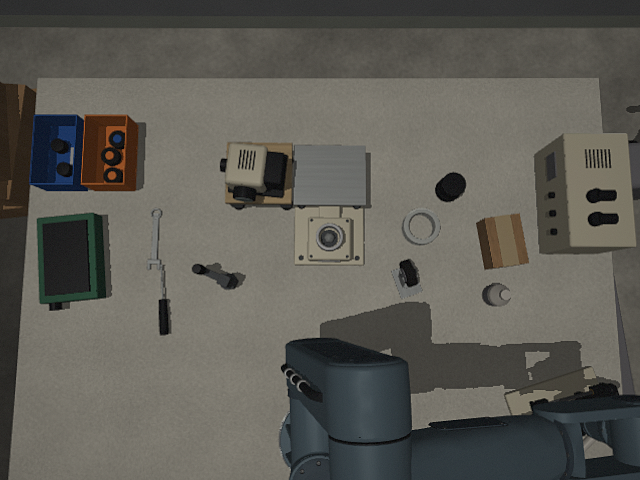

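View pics/side0.png

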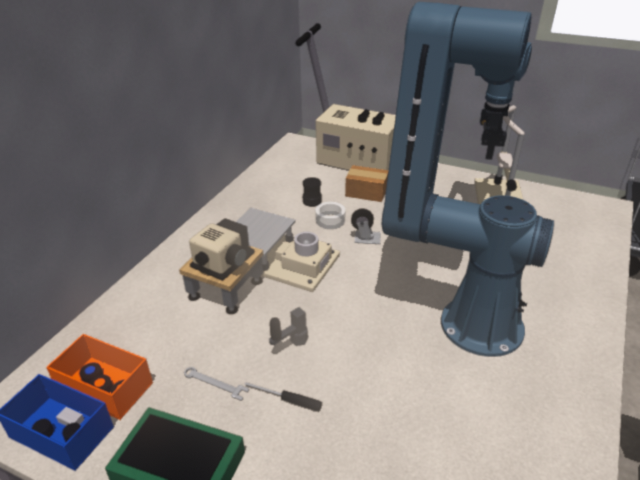

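```bash
ls pics
```

```text
side0.png
side0c.png
top0.png
top0c.png
```

View pics/top0c.png

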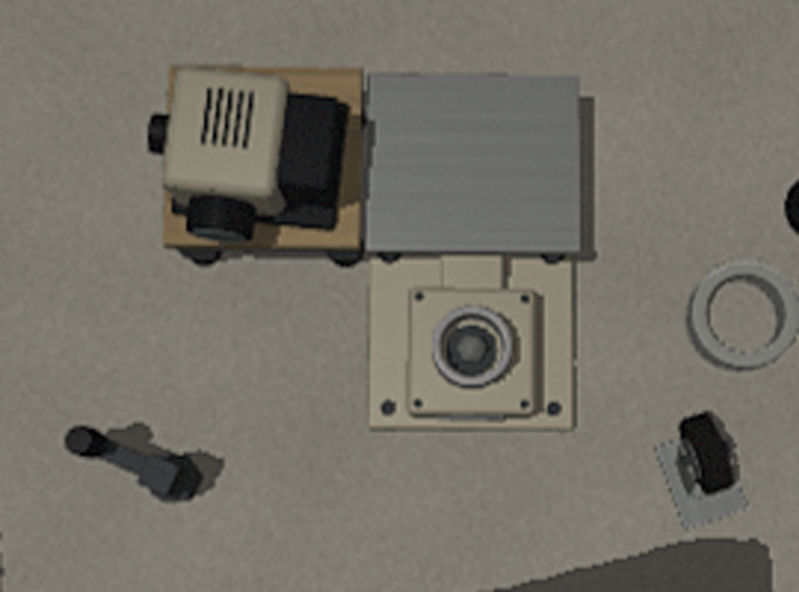

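View pics/side0c.png

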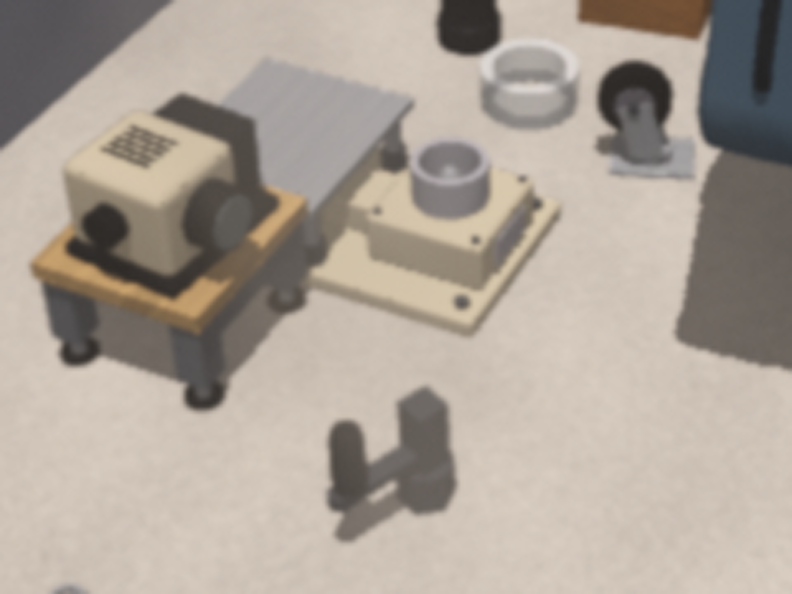

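The top view shows the collar at about (329,237), the crank hub at about (231,281) and its grip at about (199,269). In the side view the hub's top is at about (298,312). Next I'll fit the geometry.

```bash
cat > h.py <<'E'
import numpy as np,cv2
from station import status,camera,outline_of
from scipy.optimize import least_squares
def proj(c,P):
    return cv2.projectPoints(np.array(P,float).reshape(-1,3),np.array(c["rvec"]),np.array(c["tvec"]),c["camera_matrix"],np.array(c["D"]))[0][:,0]
def tri(cs,pts):
    f=lambda X:np.concatenate([(proj(c,X)[0]-p) for c,p in zip(cs,pts)])
    r=least_squares(f,[400,0,100.]);return r.x,r.fun
def onz(c,p,z):
    f=lambda X:proj(c,[X[0],X[1],z])[0]-p
    return least_squares(f,[400,0.]).x
def tc(p):return np.array([170-.33+p[0]/2.96,120-.33+p[1]/2.96])
def sc(p):return np.array([170-.35+p[0]/3.3,190-.35+p[1]/3.3])
E
python3 - <<'E'
from h import *
T,S=camera("top"),camera("side")
for c in(T,S):
    R=cv2.Rodrigues(np.array(c["rvec"]))[0];print("cam",-R.T@np.array(c["tvec"]))
for n,a,b in[("rim",(472,346),(450,166)),("hubtop",(187,480),(424,402)),("knobtop",(82,440),(346,428)),
 ("deckNW(toward cam? near-left)",(366,250),(313,213)),("deck BR",(580,248),(413,100)),("deck TR",(578,75),(268,58)),("platBL",(164,246),(203,327)),("platBR",(363,247),(307,204)),("platTL",(170,66),(33,266))]:
    print(n,*[np.round(v,1) for v in tri((T,S),(tc(a),sc(b)))])
E
```

```text
cam [ 370.07554876   -7.83296258 1485.31234797]
cam [ -79.702316   1195.45483566 1131.54033749]
rim [549.9 -27.7 106.5] [-0.1 -0.1  0.2  0. ]
hubtop [435.9 236.7  84. ] [-1.  -2.5  2.6  0.3]
knobtop [464.5 322.3 120.9] [-0.1 -0.4  0.4  0.1]
deckNW(toward cam? near-left) [641.3  70.1  91.7] [ 0.1  0.2 -0.2 -0. ]
deck BR [ 643.  -129.7   89.6] [ 0.1  0.3 -0.3 -0. ]
deck TR [ 808.1 -129.7   94. ] [ 0.1  0.3 -0.4 -0.1]
platBL [641.4 254.8 104.1] [ 0.3  0.7 -0.8 -0.2]
platBR [643.3  72.8 102.9] [-0.1 -0.3  0.3  0.1]
platTL [812.5 252.5 108.3] [ 0.2  0.3 -0.4 -0.1]
```

```bash
cat >> h.py <<'E'
def prism(n,af,z0,z1,cx=0,cy=0,off=0):
    r=af/2/np.cos(np.pi/n) if n<20 else af/2
    a=np.arange(n)*2*np.pi/n+np.pi/n+off
    return np.array([[cx+r*np.cos(t),cy+r*np.sin(t),z] for z in(z0,z1) for t in a])
PARTS=[prism(6,42,0,40),prism(4,30,40,104),np.array([[x,y,z] for x in(0,75) for y in(-10,10) for z in(50,62)]),prism(24,28,62,122,75,0)]
def sil(c,x,y,z,yaw,s=4):
    im=np.zeros((480*s,640*s),np.uint8);R=np.array([[np.cos(yaw),-np.sin(yaw),0],[np.sin(yaw),np.cos(yaw),0],[0,0,1]])
    for P in PARTS:
        p=proj(c,P@R.T+[x,y,z]);h=cv2.convexHull(((p+.5)*s-.5).astype(np.float32))
        cv2.fillConvexPoly(im,np.round(h).astype(np.int32),255)
    return cv2.resize(im,(640,480),interpolation=cv2.INTER_AREA)/255.
E
python3 - <<'E'
from h import *
from scipy.optimize import minimize
T,S=camera("top"),camera("side")
M=[]
for c in(T,S):
    o=[r for r in outline_of(c,"crank_center")];print([(r["score"],r["bbox"],r["pixels"].sum()) for r in o]);M.append(o[0]["pixels"].astype(float))
for zf in(True,False):
    f=lambda p:sum(np.abs(sil(c,p[0]*10,p[1]*10,p[3]*10 if len(p)>3 else 0,p[2])-m).sum() for c,m in zip((T,S),M))
    best=None
    x0=[43.5,24,np.arctan2(86,28)]+([0.] if not zf else [])
    r=minimize(f,x0,method="Nelder-Mead",options=dict(initial_simplex=[x0]+[[x0[j]+(.8 if j==i else 0)*(0.3 if j==2 else 1) for j in range(len(x0))] for i in range(len(x0))]))
    print(r.x*10,np.degrees(r.x[2]),r.fun,[m.sum() for m in M])
for nm,c,m,b in(("t",T,M[0],(180,255,250,300)),("s",S,M[1],(255,300,325,355))):
    im=c["pixels"][:,:,::-1].copy();k=sil(c,r.x[0]*10,r.x[1]*10,0,r.x[2])
    x0,y0,x1,y1=b
    big=lambda a:cv2.resize(a[y0:y1,x0:x1],None,fx=10,fy=10,interpolation=cv2.INTER_NEAREST)
    I=big(im)
    for a,col in((m,(0,255,0)),(k,(0,0,255))):
        cs,_=cv2.findContours((cv2.resize(a[y0:y1,x0:x1],None,fx=10,fy=10)>.5).astype(np.uint8),0,1);cv2.drawContours(I,cs,-1,col,1)
    cv2.imwrite(f"pics/fit_{nm}.png",I)
E
```

```text
[(0.73, [190.7, 264.5, 236.6, 289.8], np.int64(458))]
[(0.69, [273.1, 307.7, 306.8, 343.8], np.int64(861)), (0.52, [235.2, 210.0, 340.2, 291.5], np.int64(4710))]
[434.36629054 257.22009464  11.80663765] 67.64705076229495 215.9843137254902 [np.float64(458.0), np.float64(861.0)]
[434.53584731 256.76883272  11.81891385  -2.95164417] 67.71738822942916 208.74901960784314 [np.float64(458.0), np.float64(861.0)]
```

View pics/fit_t.png

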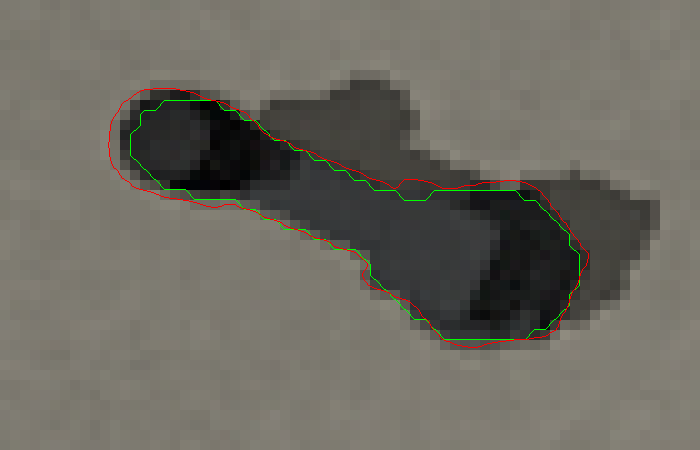

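View pics/fit_s.png

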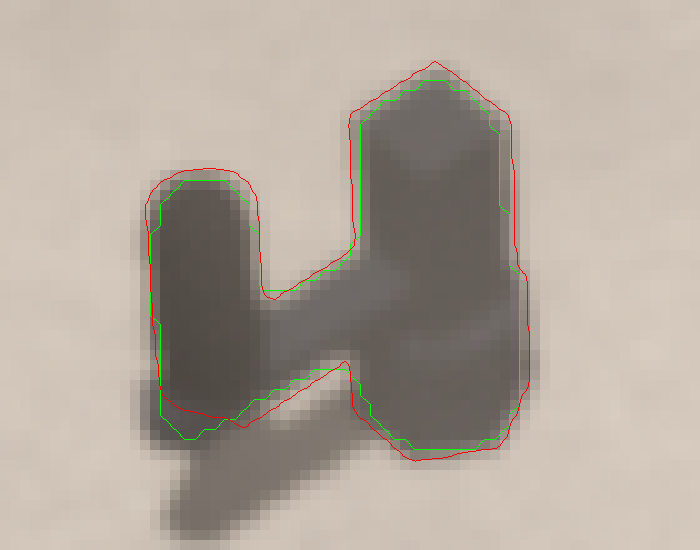

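```bash
cat >> h.py <<'E'
import json,os
def cmd():
    if os.path.exists("cmd.json"): return json.load(open("cmd.json"))
    return [139.932,-557.728,238.714,np.degrees(np.arctan2(-0.96989,0.24355))]
def plan(targets,claw,commit=True):
    """targets: list of up to 8 (x,y,z,phi); prints rows"""
    x,y,z,f=cmd();a=np.radians(f);ex=np.array([np.cos(a),np.sin(a)]);ey=np.array([np.sin(a),-np.cos(a)])
    rows=[]
    for k in range(8):
        t=targets[min(k,len(targets)-1)];d=np.array(t[:2])-[x,y]
        cl=claw[min(k,len(claw)-1)] if isinstance(claw,(list,tuple)) else claw
        rows.append([cl]+[round(float(v),3)+0. for v in(d@ex/250,d@ey/250,-(t[2]-z)/250,-(t[3]-f)/45)])
    r=rows[-1];p=np.array([x,y])+250*(r[1]*ex+r[2]*ey)
    new=[*p,z-250*r[3],f-45*r[4]]
    if np.abs(np.array(rows)[:,1:]).max()>1: print("TOO BIG")
    if commit: json.dump([float(v) for v in new],open("cmd.json","w"))
    print(json.dumps(rows).replace(" ",""))
def line(to,n=8):
    c=np.array(cmd());return [tuple(c+(np.array(to)-c)*(k+1)/n) for k in range(n)]
E
python3 - <<'E'
from h import *
plan(line((330,-370,260,-50),6),1)
plan(line((480,-160,270,-22),6),1)
plan(line((440,60,260,-22.3),6),1)
plan(line((434.5,257,160,-22.3),7),1)
E
```

```text
[[1,-0.091,-0.153,-0.014,-0.096],[1,-0.181,-0.307,-0.028,-0.192],[1,-0.272,-0.46,-0.043,-0.288],[1,-0.362,-0.614,-0.057,-0.384],[1,-0.453,-0.767,-0.071,-0.48],[1,-0.543,-0.92,-0.085,-0.576],[1,-0.543,-0.92,-0.085,-0.576],[1,-0.543,-0.92,-0.085,-0.576]]
[[1,-0.043,-0.167,-0.007,-0.104],[1,-0.086,-0.333,-0.013,-0.207],[1,-0.129,-0.5,-0.02,-0.311],[1,-0.172,-0.667,-0.027,-0.415],[1,-0.215,-0.833,-0.033,-0.518],[1,-0.258,-1.0,-0.04,-0.622],[1,-0.258,-1.0,-0.04,-0.622],[1,-0.258,-1.0,-0.04,-0.622]]
[[1,-0.08,-0.126,0.007,0.001],[1,-0.159,-0.252,0.013,0.002],[1,-0.239,-0.378,0.02,0.003],[1,-0.318,-0.504,0.027,0.005],[1,-0.398,-0.63,0.033,0.006],[1,-0.478,-0.756,0.04,0.007],[1,-0.478,-0.756,0.04,0.007],[1,-0.478,-0.756,0.04,0.007]]
[[1,-0.046,-0.103,0.057,0.0],[1,-0.091,-0.206,0.114,0.0],[1,-0.137,-0.309,0.171,0.0],[1,-0.182,-0.412,0.228,0.0],[1,-0.228,-0.515,0.286,0.0],[1,-0.273,-0.618,0.343,0.0],[1,-0.319,-0.72,0.4,0.0],[1,-0.319,-0.72,0.4,0.0]]
```

```bash
python3 -m crank '[[1,-0.091,-0.153,-0.014,-0.096],[1,-0.181,-0.307,-0.028,-0.192],[1,-0.272,-0.46,-0.043,-0.288],[1,-0.362,-0.614,-0.057,-0.384],[1,-0.453,-0.767,-0.071,-0.48],[1,-0.543,-0.92,-0.085,-0.576],[1,-0.543,-0.92,-0.085,-0.576],[1,-0.543,-0.92,-0.085,-0.576]]'
python3 -m crank '[[1,-0.043,-0.167,-0.007,-0.104],[1,-0.086,-0.333,-0.013,-0.207],[1,-0.129,-0.5,-0.02,-0.311],[1,-0.172,-0.667,-0.027,-0.415],[1,-0.215,-0.833,-0.033,-0.518],[1,-0.258,-1.0,-0.04,-0.622],[1,-0.258,-1.0,-0.04,-0.622],[1,-0.258,-1.0,-0.04,-0.622]]'
```

```text
t: 1.9
tool_pos: [329.7, -370.7, 260.2]
eef_rot: [[0.642, -0.766, -0.0], [-0.766, -0.642, -0.001], [0.001, 0.001, -1.0]]
force: [-1.1, 0.3, -0.4]
gripper_width: 1.004
t: 2.9
tool_pos: [479.5, -161.3, 269.7]
eef_rot: [[0.926, -0.377, -0.001], [-0.377, -0.926, -0.0], [-0.001, 0.001, -1.0]]
force: [-0.6, -0.0, -1.4]
gripper_width: 1.004
```

```bash
python3 -m crank '[[1,-0.08,-0.126,0.007,0.001],[1,-0.159,-0.252,0.013,0.002],[1,-0.239,-0.378,0.02,0.003],[1,-0.318,-0.504,0.027,0.005],[1,-0.398,-0.63,0.033,0.006],[1,-0.478,-0.756,0.04,0.007],[1,-0.478,-0.756,0.04,0.007],[1,-0.478,-0.756,0.04,0.007]]'
python3 -m crank '[[1,-0.046,-0.103,0.057,0.0],[1,-0.091,-0.206,0.114,0.0],[1,-0.137,-0.309,0.171,0.0],[1,-0.182,-0.412,0.228,0.0],[1,-0.228,-0.515,0.286,0.0],[1,-0.273,-0.618,0.343,0.0],[1,-0.319,-0.72,0.4,0.0],[1,-0.319,-0.72,0.4,0.0]]'
python3 - <<'E'
from h import *
for n in("side","top"):
    c=camera(n);cv2.imwrite(f"pics/{n}1.png",cv2.resize(c["pixels"][160:400,130:450,::-1],None,fx=2.5,fy=2.5,interpolation=cv2.INTER_CUBIC))
E
```

```text
t: 3.9
tool_pos: [440.3, 58.5, 260.0]
eef_rot: [[0.924, -0.381, 0.0], [-0.381, -0.924, -0.001], [0.0, 0.001, -1.0]]
force: [0.7, -0.3, 0.2]
gripper_width: 0.999
t: 4.9
tool_pos: [434.7, 256.2, 158.7]
eef_rot: [[0.925, -0.38, -0.002], [-0.38, -0.925, -0.001], [-0.002, 0.002, -1.0]]
force: [-0.2, 0.7, 0.4]
gripper_width: 1.0
```

View pics/side1.png

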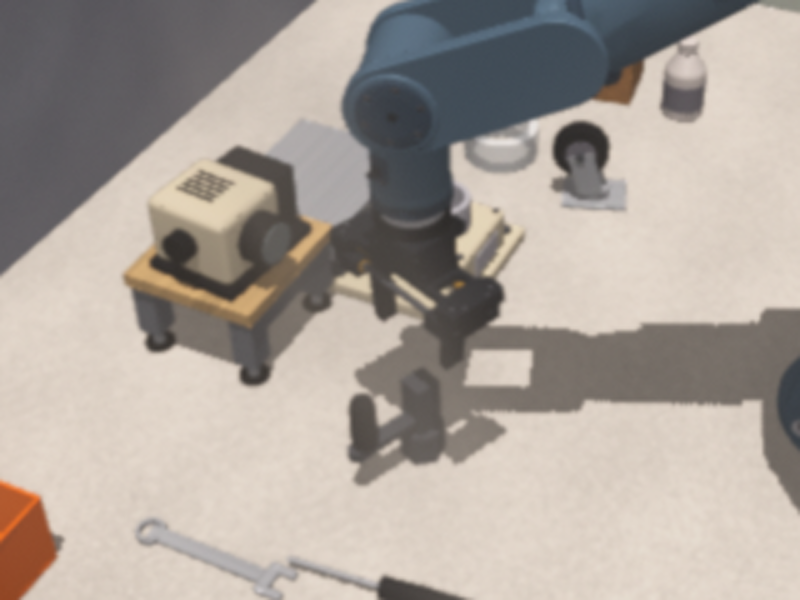

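View pics/top1.png

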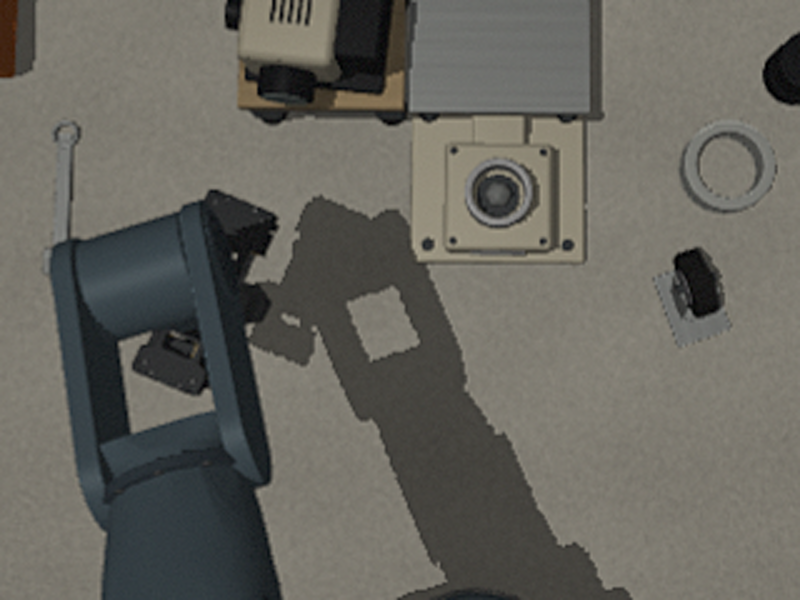

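The jaws straddle the hub across the arm, as planned (crank at side-crop (420,410)). Next: descend and grip.

```bash
python3 - <<'E'
from h import *
plan(line((434.5,257,62,-22.3),6),1)
plan(line((434.5,257,62,-22.3),8),-1)
E
python3 -m crank '[[1,0,0,0.065,0],[1,0,0,0.13,0],[1,0,0,0.196,0],[1,0,0,0.261,0],[1,0,0,0.326,0],[1,0,0,0.392,0],[1,0,0,0.392,0],[1,0,0,0.392,0]]'
python3 -m crank '[[-1,0,0,0,0],[-1,0,0,0,0],[-1,0,0,0,0],[-1,0,0,0,0],[-1,0,0,0,0],[-1,0,0,0,0],[-1,0,0,0,0],[-1,0,0,0,0]]'; cat cmd.json
```

```text
[[1,0.0,0.0,0.065,0.0],[1,0.0,0.0,0.131,0.0],[1,0.0,0.0,0.196,0.0],[1,0.0,0.0,0.261,0.0],[1,0.0,0.0,0.327,0.0],[1,0.0,0.0,0.392,0.0],[1,0.0,0.0,0.392,0.0],[1,0.0,0.0,0.392,0.0]]
[[-1,0.0,0.0,0.0,0.0],[-1,0.0,0.0,0.0,0.0],[-1,0.0,0.0,0.0,0.0],[-1,0.0,0.0,0.0,0.0],[-1,0.0,0.0,0.0,0.0],[-1,0.0,0.0,0.0,0.0],[-1,0.0,0.0,0.0,0.0],[-1,0.0,0.0,0.0,0.0]]
t: 6.0
tool_pos: [434.9, 257.0, 62.2]
eef_rot: [[0.925, -0.38, 0.0], [-0.38, -0.925, 0.0], [0.0, -0.0, -1.0]]
force: [-0.3, 0.5, 0.2]
gripper_width: 1.0
t: 7.0
tool_pos: [434.4, 256.8, 61.9]
eef_rot: [[0.925, -0.38, -0.001], [-0.38, -0.925, -0.0], [-0.0, 0.0, -1.0]]
force: [-2.3, 0.5, 1.1]
gripper_width: 0.337
[434.46230590800275, 256.8989611022621, 61.964, -22.308863703661203]
```

```bash
python3 - <<'E'
from h import *
plan(line((434.5,257,212,-22.3),6),-1)
T,S=camera("top"),camera("side")
import pickle;pickle.dump((T,S),open("cams.pkl","wb"))
T["pixels"]=cv2.imread("pics/top0.png")[:,:,::-1];S["pixels"]=cv2.imread("pics/side0.png")[:,:,::-1]
def circ(x,y,z,r,n=72):
    a=np.arange(n)*2*np.pi/n;return np.c_[x+r*np.cos(a),y+r*np.sin(a),np.full(n,z)]
from scipy.ndimage import map_coordinates,gaussian_filter
def score(c,x,y,z):
    g=gaussian_filter(cv2.cvtColor(np.ascontiguousarray(c["pixels"]),cv2.COLOR_RGB2GRAY).astype(float),.6)
    m=lambda r:map_coordinates(g,proj(c,circ(x,y,z,r))[:,::-1].T,order=1)
    # ring bright (r=33), inside dark r 25
    return np.mean(m(33))-np.mean(m(26.5))
for nm,c in(("top",T),("side",S)):
    for z in(110,114,118):
        best=max((score(c,x,y,z),x,y) for x in np.arange(535,566,1.) for y in np.arange(-42,-12,1.));print(nm,z,best)
for nm,c,b in(("t",T,(285,135,375,270)),("s",S,(240,205,345,295))):
    x0,y0,x1,y1=b;k=5.5 if nm=="t" else 7
    k=5
    I=cv2.resize(np.ascontiguousarray(c["pixels"][y0:y1,x0:x1,::-1]),None,fx=k,fy=k,interpolation=cv2.INTER_CUBIC)
    for r in(29,37):
        p=(proj(c,circ(551,-28,114,r))-[x0,y0]+.5)*k
        cv2.polylines(I,[p.astype(np.int32)],True,(0,0,255),1)
    cv2.imwrite(f"pics/col_{nm}.png",I)
E
python3 -m crank '[[-1,0,0,-0.1,0],[-1,0,0,-0.2,0],[-1,0,0,-0.3,0],[-1,0,0,-0.4,0],[-1,0,0,-0.5,0],[-1,0,0,-0.6,0],[-1,0,0,-0.6,0],[-1,0,0,-0.6,0]]'; cat cmd.json
```

```text
[[-1,0.0,0.0,-0.1,0.0],[-1,0.0,0.0,-0.2,0.0],[-1,0.0,0.0,-0.3,0.0],[-1,0.0,0.0,-0.4,0.0],[-1,0.0,0.0,-0.5,0.0],[-1,0.0,0.0,-0.6,0.0],[-1,0.0,0.0,-0.6,0.0],[-1,0.0,0.0,-0.6,0.0]]
top 110 (np.float64(53.50918584045844), np.float64(551.0), np.float64(-27.0))
top 114 (np.float64(52.59406349264043), np.float64(550.0), np.float64(-27.0))
top 118 (np.float64(52.60049845728609), np.float64(550.0), np.float64(-27.0))
side 110 (np.float64(29.72743892186199), np.float64(554.0), np.float64(-33.0))
side 114 (np.float64(29.647725102066858), np.float64(551.0), np.float64(-28.0))
side 118 (np.float64(29.303559053726957), np.float64(549.0), np.float64(-24.0))
t: 8.1
tool_pos: [433.6, 256.4, 210.1]
eef_rot: [[0.925, -0.38, -0.003], [-0.38, -0.925, -0.001], [-0.002, 0.002, -1.0]]
force: [-0.0, -0.3, -7.7]
gripper_width: 0.335
[434.46230590800275, 256.8989611022621, 211.964, -22.308863703661203]
```

View pics/col_t.png

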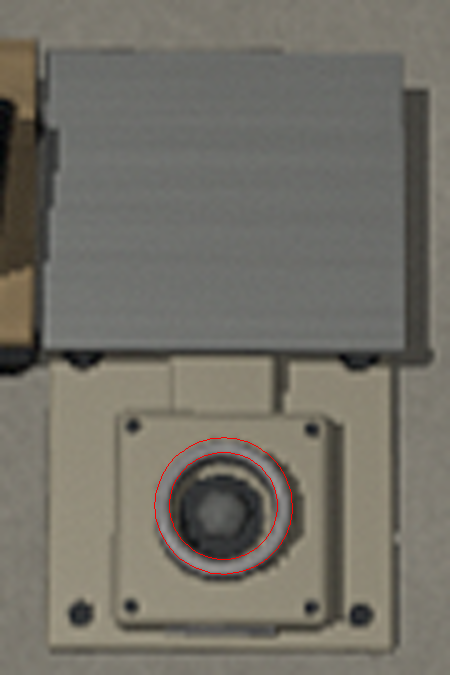

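View pics/col_s.png

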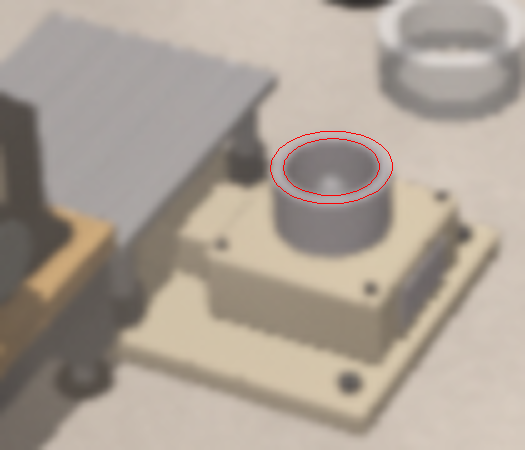

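Both views agree at z=114: the collar is at about (550.5,-27.5). Now carry the crank over it.

```bash
python3 - <<'E'
from h import *
plan(line((480,120,212,-22.3),4),-1)
plan(line((550.3,-27.5,205,-22.3),5),-1)
E
```

```text
[[-1,0.094,0.109,0.0,0.0],[-1,0.188,0.219,0.0,0.0],[-1,0.282,0.328,0.0,0.0],[-1,0.376,0.437,0.0,0.0],[-1,0.376,0.437,0.0,0.0],[-1,0.376,0.437,0.0,0.0],[-1,0.376,0.437,0.0,0.0],[-1,0.376,0.437,0.0,0.0]]
[[-1,0.097,0.088,0.006,0.0],[-1,0.194,0.176,0.011,0.0],[-1,0.291,0.264,0.017,0.0],[-1,0.388,0.352,0.022,0.0],[-1,0.485,0.44,0.028,0.0],[-1,0.485,0.44,0.028,0.0],[-1,0.485,0.44,0.028,0.0],[-1,0.485,0.44,0.028,0.0]]
```

```bash
python3 -m crank '[[-1,0.06,0.07,0,0],[-1,0.12,0.14,0,0],[-1,0.18,0.21,0,0],[-1,0.25,0.29,0,0],[-1,0.31,0.36,0,0],[-1,0.376,0.437,0,0],[-1,0.376,0.437,0,0],[-1,0.376,0.437,0,0]]'
python3 -m crank '[[-1,0.08,0.07,0.005,0],[-1,0.16,0.14,0.01,0],[-1,0.24,0.22,0.014,0],[-1,0.32,0.29,0.02,0],[-1,0.4,0.36,0.024,0],[-1,0.485,0.44,0.028,0],[-1,0.485,0.44,0.028,0],[-1,0.485,0.44,0.028,0]]'
cat cmd.json
python3 - <<'E'
from h import *
for n in("side","top"):
    c=camera(n)
    if n=="side": I=cv2.resize(c["pixels"][170:300,230:370,::-1],None,fx=5,fy=5,interpolation=cv2.INTER_CUBIC);x0,y0,k=230,170,5
    else: I=cv2.resize(c["pixels"][130:330,230:430,::-1],None,fx=3,fy=3,interpolation=cv2.INTER_CUBIC);x0,y0,k=230,130,3
    I=np.ascontiguousarray(I)
    m=sil(c,550.3,-27.5,143,np.radians(67.7))
    h,w=I.shape[:2];mm=(cv2.resize(m[y0:y0+h//k,x0:x0+w//k],(w,h))>.5).astype(np.uint8)
    cs,_=cv2.findContours(mm,0,1);cv2.drawContours(I,cs,-1,(0,0,255),1)
    cv2.imwrite(f"pics/{n}2.png",I)
E
```

```text
t: 9.1
tool_pos: [479.2, 120.3, 210.6]
eef_rot: [[0.925, -0.38, -0.003], [-0.38, -0.925, 0.0], [-0.003, 0.001, -1.0]]
force: [-0.4, -0.3, -6.5]
gripper_width: 0.339
t: 10.1
tool_pos: [549.9, -26.7, 204.3]
eef_rot: [[0.925, -0.379, -0.002], [-0.379, -0.925, 0.001], [-0.002, -0.0, -1.0]]
force: [-0.4, 0.6, -6.3]
gripper_width: 0.342
[550.373916378011, -27.649143017672344, 204.964, -22.308863703661203]
```

View pics/side2.png

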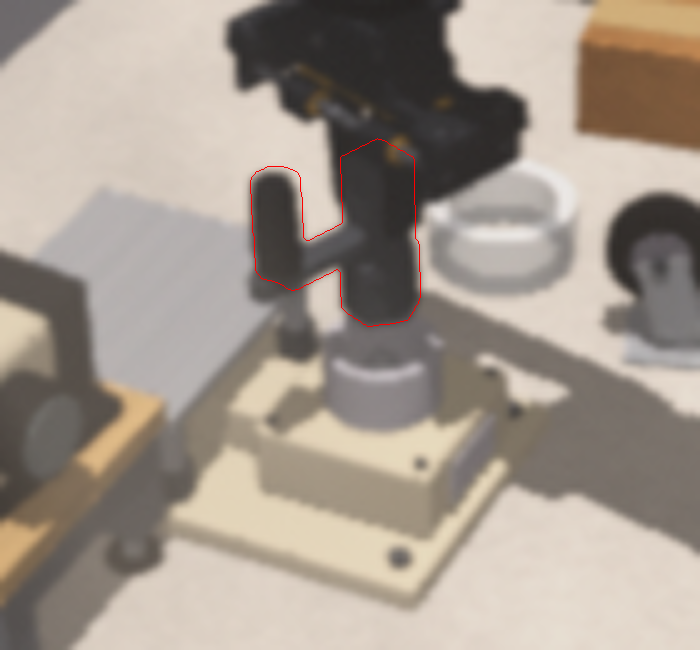

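View pics/top2.png

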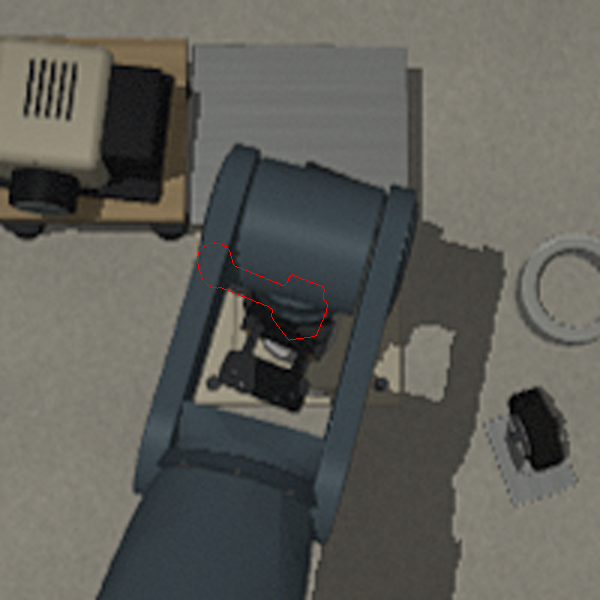

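The side-view overlay at (380,230) matches the crank held over the collar. Next I'll descend to just above the unaligned stop.

```bash
python3 -m crank '[[-1,0,0,0.03,0],[-1,0,0,0.06,0],[-1,0,0,0.09,0],[-1,0,0,0.12,0],[-1,0,0,0.14,0],[-1,0,0,0.16,0],[-1,0,0,0.16,0],[-1,0,0,0.16,0]]'
python3 -m crank '[[-1,0,0,0.004,0],[-1,0,0,0.008,0],[-1,0,0,0.012,0],[-1,0,0,0.016,0],[-1,0,0,0.02,0],[-1,0,0,0.024,0],[-1,0,0,0.028,0],[-1,0,0,0.028,0]]'
```

```text
t: 11.2
tool_pos: [550.7, -27.8, 165.2]
eef_rot: [[0.925, -0.38, 0.0], [-0.38, -0.925, -0.0], [0.0, -0.0, -1.0]]
force: [0.4, -1.0, -6.7]
gripper_width: 0.336
t: 12.2
tool_pos: [550.4, -27.7, 157.9]
eef_rot: [[0.925, -0.38, -0.0], [-0.38, -0.925, 0.0], [-0.0, 0.0, -1.0]]
force: [0.0, -0.4, -6.9]
gripper_width: 0.339
```

```bash
python3 -m crank '[[-1,0,0,0.004,0],[-1,0,0,0.008,0],[-1,0,0,0.012,0],[-1,0,0,0.012,0],[-1,0,0,0.012,0],[-1,0,0,0.012,0],[-1,0,0,0.012,0],[-1,0,0,0.012,0]]'
```

```text
t: 13.2
tool_pos: [550.2, -27.6, 154.8]
eef_rot: [[0.925, -0.38, -0.001], [-0.38, -0.925, 0.0], [-0.001, -0.0, -1.0]]
force: [-2.5, 2.5, -6.7]
gripper_width: 0.343
```

```bash
python3 -m crank '[[-1,0,0,0.004,0],[-1,0,0,0.008,0],[-1,0,0,0.012,0],[-1,0,0,0.012,0],[-1,0,0,0.012,0],[-1,0,0,0.012,0],[-1,0,0,0.012,0],[-1,0,0,0.012,0]]'
```

```text
t: 14.2
tool_pos: [550.2, -27.5, 151.7]
eef_rot: [[0.925, -0.38, -0.001], [-0.38, -0.925, 0.001], [-0.001, -0.0, -1.0]]
force: [-3.2, 3.9, -7.0]
gripper_width: 0.339
```

```bash
python3 -m crank '[[-1,0,0,0.004,0],[-1,0,0,0.008,0],[-1,0,0,0.012,0],[-1,0,0,0.016,0],[-1,0,0,0.02,0],[-1,0,0,0.024,0],[-1,0,0,0.024,0],[-1,0,0,0.024,0]]'
```

```text
t: 15.2
tool_pos: [550.1, -27.4, 145.7]
eef_rot: [[0.925, -0.38, -0.001], [-0.38, -0.925, 0.001], [-0.001, -0.0, -1.0]]
force: [-5.4, 4.4, -6.3]
gripper_width: 0.343
```

```bash
python3 -m crank '[[-1,-0.003,-0.001,0.004,0],[-1,-0.003,-0.001,0.008,0],[-1,-0.003,-0.001,0.012,0],[-1,-0.003,-0.001,0.016,0],[-1,-0.003,-0.001,0.02,0],[-1,-0.003,-0.001,0.024,0],[-1,-0.003,-0.001,0.028,0],[-1,-0.003,-0.001,0.028,0]]'
```

```text
t: 16.2
tool_pos: [550.0, -27.3, 140.0]
eef_rot: [[0.925, -0.38, 0.0], [-0.38, -0.925, -0.0], [0.0, 0.0, -1.0]]
force: [-5.6, 3.1, 1.9]
gripper_width: 0.337
```

The crank is home: the TCP is at 140 and the vertical load moved from the hand to the seat. Now release, raise and look.

```bash
echo '[549.9,-27.2,138.96,-22.309]' > cmd.json
python3 -m crank '[[0.3,0,0,0,0],[0.3,0,0,0,0],[0.3,0,0,0,0],[0.3,0,0,-0.08,0],[0.3,0,0,-0.16,0],[0.3,0,0,-0.24,0],[0.3,0,0,-0.32,0],[0.3,0,0,-0.36,0]]'
python3 - <<'E'
import json
from h import *
c=cmd();c[2]+=90;json.dump(c,open("cmd.json","w"))
plan(line((490,-190,240,-22.3),6),0.3,commit=False)
for n in("side","top"):
    c=camera(n)
    if n=="side": I=cv2.resize(c["pixels"][170:300,180:350,::-1],None,fx=4.6,fy=4.6,interpolation=cv2.INTER_CUBIC)
    else: I=cv2.resize(c["pixels"][130:330,230:430,::-1],None,fx=3,fy=3,interpolation=cv2.INTER_CUBIC)
    cv2.imwrite(f"pics/{n}3.png",I)
E
```

```text
t: 17.2
tool_pos: [550.7, -27.6, 230.4]
eef_rot: [[0.925, -0.38, 0.002], [-0.38, -0.925, -0.001], [0.003, -0.0, -1.0]]
force: [-1.2, 0.4, -0.4]
gripper_width: 0.653
[[0.3,0.004,0.116,-0.007,0.0],[0.3,0.009,0.231,-0.015,0.0],[0.3,0.013,0.347,-0.022,0.0],[0.3,0.017,0.462,-0.029,0.0],[0.3,0.021,0.578,-0.037,0.0],[0.3,0.026,0.693,-0.044,0.0],[0.3,0.026,0.693,-0.044,0.0],[0.3,0.026,0.693,-0.044,0.0]]
```

View pics/side3.png

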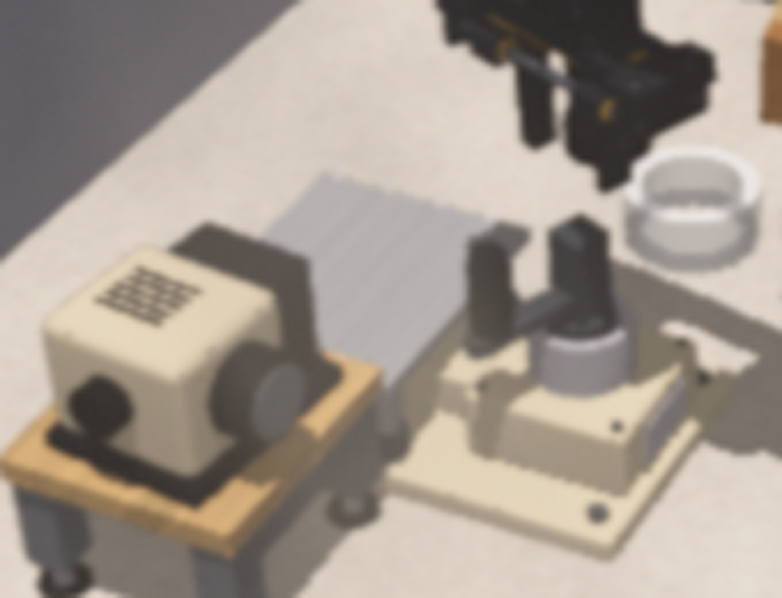

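View pics/top3.png

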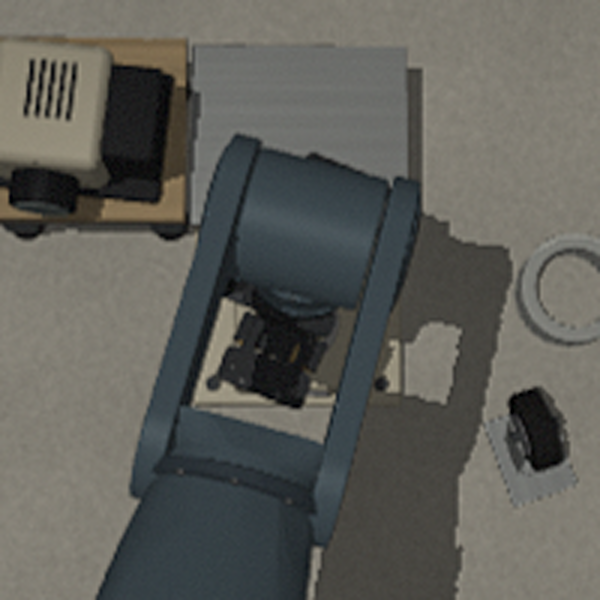

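Seated: the crank stands in the collar at (580,290) in the side crop, arm towards +y. Next, measure deck and platform height by sub-pixel edge fits.

```bash
cat >> h.py <<'E'
from scipy.ndimage import map_coordinates,gaussian_filter
def edge(c,P,Q,img,n=60,half=5,sgn=None,ch=None):
    """samples along world line P-Q, profile normal in image; returns list of (pt, offset)"""
    g=img if ch is None else img[:,:,ch]
    g=gaussian_filter(g.astype(float),.7)
    p=proj(c,[np.array(P)+(np.array(Q)-P)*t for t in np.linspace(0.06,.94,n)])
    d=p[-1]-p[0];d/=np.linalg.norm(d);nn=np.array([-d[1],d[0]])
    s=np.arange(-half,half+.01,.25);prof=np.array([[*map_coordinates(g,[[q[1]+k*nn[1]],[q[0]+k*nn[0]]],order=1)] for q in p for k in s]).reshape(n,len(s))
    return p,nn,s,prof
E
python3 - <<'E'
from h import *
import pickle
T,S=pickle.load(open("cams.pkl","rb"))
gt=cv2.cvtColor(cv2.imread("pics/top0.png"),cv2.COLOR_BGR2GRAY);gs=cv2.cvtColor(cv2.imread("pics/side0.png"),cv2.COLOR_BGR2GRAY)
for nm,y0,y1,z in(("deck",-125,65,100),("plat",80,250,114)):
    for vn,c,g in(("top",T,gt),("side",S,gs)):
        p,nn,s,pr=edge(c,(641,y0,z),(641,y1,z),g)
        print(nm,vn,p[0].round(1),p[-1].round(1),nn.round(2))
        for q in(slice(0,20),slice(20,40),slice(40,60)):print("  ",np.median(pr[q],0).round(0)[::2].astype(int))
E
```

```text
deck top [360.2 203.7] [299.2 203.8] [-0. -1.]
   [123 114 102  90  79  68  67  70  78  92 102 109 112 111 111 110 110 111
 112 112 111]
   [135 135 135 132 124 109  95  82  79  88  98 107 112 113 113 112 113 113
 113 114 114]
   [137 135 128 114  99  82  70  67  70  84  98 109 115 116 116 115 115 115
 115 116 116]
deck side [292.6 220. ] [266.9 248.9] [-0.75 -0.66]
   [183 176 165 153 142 135 131 134 142 150 157 162 164 165 165 166 166 165
 165 165 165]
   [109 111 113 114 115 118 123 131 141 150 157 161 164 165 166 166 166 166
 166 165 165]
   [120 119 117 117 117 119 123 130 140 149 156 161 164 165 166 166 166 166
 166 165 165]
plat top [285.5 202.9] [230.3 203. ] [-0. -1.]
   [113 102  90  77  66  60  55  54  56  68  81  93 104 109 114 114 114 113
 112 110 103]
   [116 105  94  80  68  62  57  54  52  51  51  53  55  57  58  58  57  56
  56  56  56]
   [88 69 52 45 40 39 39 39 41 48 56 71 85 89 90 77 64 55 48 50 50]
plat side [260.5 252.1] [233.1 282.6] [-0.74 -0.67]
   [ 92  92  93  96  99 103 106 111 117 125 136 147 158 165 169 170 169 164
 156 143 128]
   [ 89  90  92  95  98 101 103 103 103 103 102 103 103 103 103 103 103 102
 101 100  98]
   [ 81  82  84  87  89  92  95  96 100 107 116 127 137 142 142 139 134 129
 124 118 113]
```

```bash
cat >> h.py <<'E'
def front(c,g,y0,y1,z,X=641,sel=None,half=4):
    p,nn,s,pr=edge(c,(X,y0,z),(X,y1,z),g,half=half)
    out=[]
    for q in range(len(p)):
        d=np.gradient(pr[q],s);w=np.abs(s)<3;i=np.argmax(np.where(w,d,-9));
        if d[i]<4 or i<1 or i>len(s)-2: continue
        a,b,e=d[i-1],d[i],d[i+1];out.append(p[q]+nn*(s[i]+.25*.5*(a-e)/(a-2*b+e+1e-9)))
    return np.array(out),p,nn
def fitz(cs,gs,y0,y1,z0,fixX=None):
    obs=[]
    for c,g in zip(cs,gs):
        o,p,nn=front(c,g,y0,y1,z0);r=(o-p[0])@nn;m=np.median(r);k=np.abs(r-m)<.6;obs.append((c,p[0]+nn*np.mean(r[k]),nn,k.sum(),np.std(r[k]),np.mean(r[k])))
    ym=(y0+y1)/2
    def f(v):
        X,z=(v if fixX is None else (fixX,v[0]));return [ (proj(c,(X,y0,z))[0]-o)@nn for c,o,nn,*_ in obs]
    if fixX is None: r=least_squares(f,[641,z0])
    else: r=least_squares(lambda v:f(v)[-1:],[z0])
    return r.x,[(o[3],round(o[4],2),round(o[5],2)) for o in obs]
E
python3 - <<'E'
from h import *
import pickle
T,S=pickle.load(open("cams.pkl","rb"))
gt=cv2.cvtColor(cv2.imread("pics/top0.png"),cv2.COLOR_BGR2GRAY);gs=cv2.cvtColor(cv2.imread("pics/side0.png"),cv2.COLOR_BGR2GRAY)
for nm,y0,y1,z in(("deck",-125,65,99),("deckA",-90,60,97),("plat",80,250,113),("platA",80,130,113),("platB",205,250,113)):
    print(nm,fitz((T,S),(gt,gs),y0,y1,z),[fitz((T,S),(gt,gs),y0,y1,z,X)[0].round(1) for X in(640,642)])
E
```

```text
deck (array([639.87723664,  95.77836209]), [(np.int64(57), np.float64(0.0), np.float64(-0.63)), (np.int64(60), np.float64(0.22), np.float64(-0.86))]) [array([95.6]), array([92.7])]
deckA (array([639.84843522,  95.54061525]), [(np.int64(58), np.float64(0.12), np.float64(-0.51)), (np.int64(60), np.float64(0.14), np.float64(-0.56))]) [array([95.3]), array([92.4])]
plat (array([642.23385028, 113.32425341]), [(np.int64(39), np.float64(0.12), np.float64(0.47)), (np.int64(40), np.float64(0.22), np.float64(0.41))]) [array([116.5]), array([113.7])]
platA (array([638.19752131, 118.48965525]), [(np.int64(35), np.float64(0.0), np.float64(-0.62)), (np.int64(60), np.float64(0.14), np.float64(0.3))]) [array([115.9]), array([113.1])]
platB (array([642.53180886, 113.96646076]), [(np.int64(53), np.float64(0.0), np.float64(0.62)), (np.int64(58), np.float64(0.2), np.float64(0.65))]) [array([117.5]), array([114.7])]
```

```bash
python3 - <<'E'
from h import *
plan(line((578.6,42,222,-22.3),5),0.3)
plan(line((578.6,42,161,-22.3),6),0.3)
E
```

```text
[[0.3,0.0,-0.06,0.006,0.0],[0.3,0.0,-0.12,0.011,0.0],[0.3,0.001,-0.18,0.017,0.0],[0.3,0.001,-0.24,0.022,0.0],[0.3,0.001,-0.3,0.028,0.0],[0.3,0.001,-0.3,0.028,0.0],[0.3,0.001,-0.3,0.028,0.0],[0.3,0.001,-0.3,0.028,0.0]]
[[0.3,0.0,0.0,0.041,0.0],[0.3,0.0,0.0,0.081,0.0],[0.3,0.0,0.0,0.122,0.0],[0.3,0.0,0.0,0.163,0.0],[0.3,0.0,0.0,0.203,0.0],[0.3,0.0,0.0,0.244,0.0],[0.3,0.0,0.0,0.244,0.0],[0.3,0.0,0.0,0.244,0.0]]
```

```bash
python3 -m crank '[[0.3,0,-0.06,0.006,0],[0.3,0,-0.12,0.011,0],[0.3,0.001,-0.18,0.017,0],[0.3,0.001,-0.24,0.022,0],[0.3,0.001,-0.3,0.028,0],[0.3,0.001,-0.3,0.028,0],[0.3,0.001,-0.3,0.028,0],[0.3,0.001,-0.3,0.028,0]]'
python3 - <<'E'
from h import *
c=camera("side")
I=cv2.resize(c["pixels"][170:300,180:350,::-1],None,fx=4.6,fy=4.6,interpolation=cv2.INTER_CUBIC)
cv2.imwrite("pics/side4.png",I)
E
```

```text
t: 18.3
tool_pos: [578.6, 41.6, 222.1]
eef_rot: [[0.925, -0.38, 0.0], [-0.38, -0.925, -0.0], [0.0, 0.0, -1.0]]
force: [-0.4, 0.0, 0.4]
gripper_width: 0.65
```

View pics/side4.png

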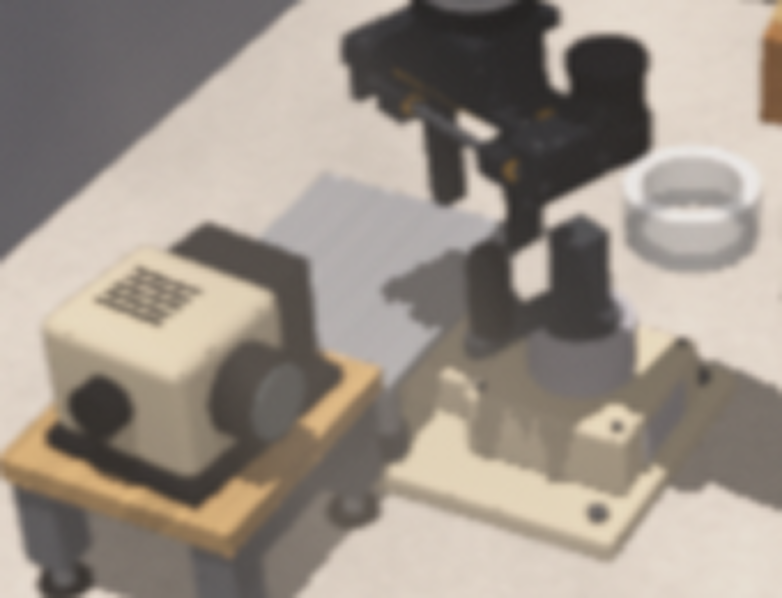

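The fingers sit either side of the grip, which tops out at about (490,245). Descend and close.

```bash
python3 -m crank '[[0.3,0,0,0.041,0],[0.3,0,0,0.081,0],[0.3,0,0,0.122,0],[0.3,0,0,0.163,0],[0.3,0,0,0.203,0],[0.3,0,0,0.244,0],[0.3,0,0,0.244,0],[-1,0,0,0.244,0]]'
python3 -m crank '[[-1,0,0,0,0],[-1,0,0,0,0],[-1,0,0,0,0],[-1,0,0,0,0],[-1,0,0,0,0],[-1,0,0,0,0],[-1,0,0,0,0],[-1,0,0,0,0]]'
python3 - <<'E'
from h import *
th0=67.7
for n in range(4):
    s=th0-120*n
    plan([(550.2+75*np.cos(np.radians(s-15*(k+1))),-27.4+75*np.sin(np.radians(s-15*(k+1))),161,-22.3) for k in range(8)],-1)
E
```

```text
t: 19.35
tool_pos: [578.8, 42.1, 161.2]
eef_rot: [[0.925, -0.38, 0.0], [-0.38, -0.925, -0.0], [0.0, -0.0, -1.0]]
force: [-0.1, 0.1, -0.5]
gripper_width: 0.556
t: 20.35
tool_pos: [578.8, 42.1, 161.2]
eef_rot: [[0.925, -0.38, 0.001], [-0.38, -0.925, 0.0], [0.0, -0.0, -1.0]]
force: [0.9, 1.1, 3.4]
gripper_width: 0.311
[[-1,0.078,0.01,0.0,0.0],[-1,0.15,0.04,0.0,0.0],[-1,0.213,0.088,0.0,0.0],[-1,0.26,0.15,0.0,0.0],[-1,0.29,0.223,0.0,0.0],[-1,0.3,0.3,0.0,0.0],[-1,0.29,0.378,0.0,0.0],[-1,0.26,0.45,0.0,0.0]]
[[-1,-0.047,0.062,0.0,0.0],[-1,-0.11,0.11,0.0,0.0],[-1,-0.182,0.14,0.0,0.0],[-1,-0.26,0.15,0.0,0.0],[-1,-0.337,0.14,0.0,0.0],[-1,-0.41,0.11,0.0,0.0],[-1,-0.472,0.062,0.0,0.0],[-1,-0.519,0.0,0.0,0.0]]
[[-1,-0.03,-0.072,0.0,0.0],[-1,-0.041,-0.15,0.0,0.0],[-1,-0.03,-0.227,0.0,0.0],[-1,0.0,-0.3,0.0,0.0],[-1,0.047,-0.362,0.0,0.0],[-1,0.109,-0.409,0.0,0.0],[-1,0.182,-0.439,0.0,0.0],[-1,0.259,-0.45,0.0,0.0]]
[[-1,0.078,0.01,0.0,0.0],[-1,0.15,0.04,0.0,0.0],[-1,0.213,0.088,0.0,0.0],[-1,0.26,0.15,0.0,0.0],[-1,0.29,0.223,0.0,0.0],[-1,0.3,0.3,0.0,0.0],[-1,0.29,0.378,0.0,0.0],[-1,0.26,0.45,0.0,0.0]]
```

```bash
python3 -m crank '[[-1,0.078,0.01,0,0],[-1,0.15,0.04,0,0],[-1,0.213,0.088,0,0],[-1,0.26,0.15,0,0],[-1,0.29,0.223,0,0],[-1,0.3,0.3,0,0],[-1,0.29,0.378,0,0],[-1,0.26,0.45,0,0]]'

```

```text
t: 21.35
tool_pos: [595.0, -87.6, 160.7]
eef_rot: [[0.925, -0.38, -0.0], [-0.38, -0.925, 0.0], [-0.0, -0.0, -1.0]]
force: [-1.2, 6.0, 0.8]
gripper_width: 0.309
```

```bash
python3 -m crank '[[-1,-0.047,0.062,0,0],[-1,-0.11,0.11,0,0],[-1,-0.182,0.14,0,0],[-1,-0.26,0.15,0,0],[-1,-0.337,0.14,0,0],[-1,-0.41,0.11,0,0],[-1,-0.472,0.062,0,0],[-1,-0.519,0,0,0]]'
python3 -m crank '[[-1,-0.03,-0.072,0,0],[-1,-0.041,-0.15,0,0],[-1,-0.03,-0.227,0,0],[-1,0,-0.3,0,0],[-1,0.047,-0.362,0,0],[-1,0.109,-0.409,0,0],[-1,0.182,-0.439,0,0],[-1,0.259,-0.45,0,0]]'
python3 - <<'E'
from h import *
import pickle
T,S=camera("top"),camera("side");pickle.dump((T,S),open("c5.pkl","wb"))
cv2.imwrite("pics/side5.png",cv2.resize(S["pixels"][170:300,180:350,::-1],None,fx=4.6,fy=4.6,interpolation=cv2.INTER_CUBIC))
cv2.imwrite("pics/top5.png",cv2.resize(T["pixels"][130:330,200:430,::-1],None,fx=3,fy=3,interpolation=cv2.INTER_CUBIC))
g=[cv2.cvtColor(np.ascontiguousarray(c["pixels"]),cv2.COLOR_RGB2GRAY) for c in(T,S)]
for a in((-125,65,112),(0,65,112),(80,130,113),(80,250,113),(205,250,113)):
    print(a,[fitz((T,S),g,*a,X)[0].round(1) for X in(640,641,642)],fitz((T,S),g,*a))
E
```

```text
t: 22.35
tool_pos: [475.0, -37.7, 161.4]
eef_rot: [[0.925, -0.38, -0.0], [-0.38, -0.925, -0.002], [0.0, 0.002, -1.0]]
force: [0.6, -3.8, 0.3]
gripper_width: 0.309
t: 23.35
tool_pos: [578.2, 43.6, 160.8]
eef_rot: [[0.926, -0.378, -0.002], [-0.378, -0.926, 0.001], [-0.002, -0.0, -1.0]]
force: [-3.6, 0.2, 3.0]
gripper_width: 0.308
(-125, 65, 112) [array([110.3]), array([108.8]), array([107.4])] (array([635.64636844, 116.4238111 ]), [(np.int64(4), np.float64(0.0), np.float64(-1.62)), (np.int64(10), np.float64(0.22), np.float64(-0.57))])
(0, 65, 112) [array([110.4]), array([109.]), array([107.5])] (array([639.43700642, 111.16986829]), [(np.int64(4), np.float64(0.0), np.float64(-0.62)), (np.int64(34), np.float64(0.16), np.float64(-0.58))])
(80, 130, 113) [array([115.7]), array([114.3]), array([112.9])] (array([645.93481372, 107.36784737]), [(np.int64(7), np.float64(0.0), np.float64(1.38)), (np.int64(60), np.float64(0.13), np.float64(0.26))])
(80, 250, 113) [array([116.2]), array([114.8]), array([113.4])] (array([642.5304743 , 112.66859058]), [(np.int64(24), np.float64(0.12), np.float64(0.53)), (np.int64(40), np.float64(0.23), np.float64(0.36))])
(205, 250, 113) [array([117.3]), array([115.9]), array([114.5])] (array([642.58497179, 113.69876687]), [(np.int64(54), np.float64(0.0), np.float64(0.62)), (np.int64(58), np.float64(0.22), np.float64(0.61))])
```

View pics/side5.png

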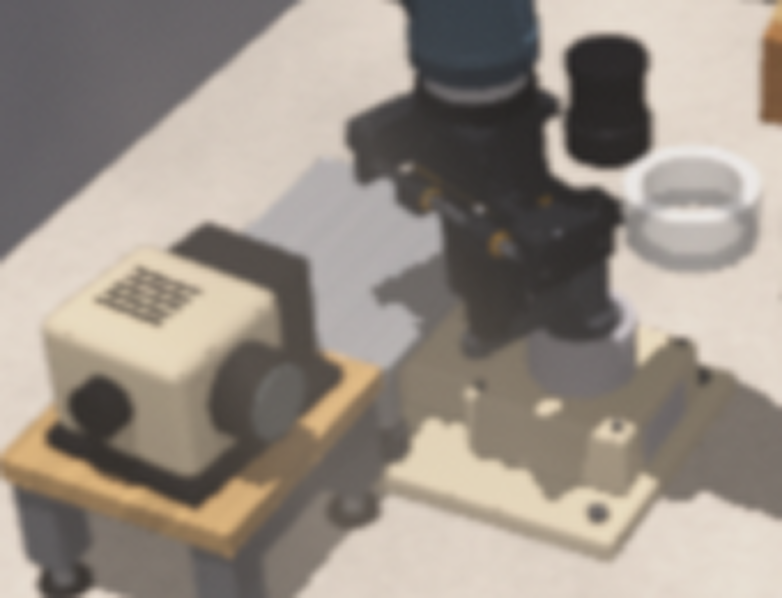

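View pics/top5.png

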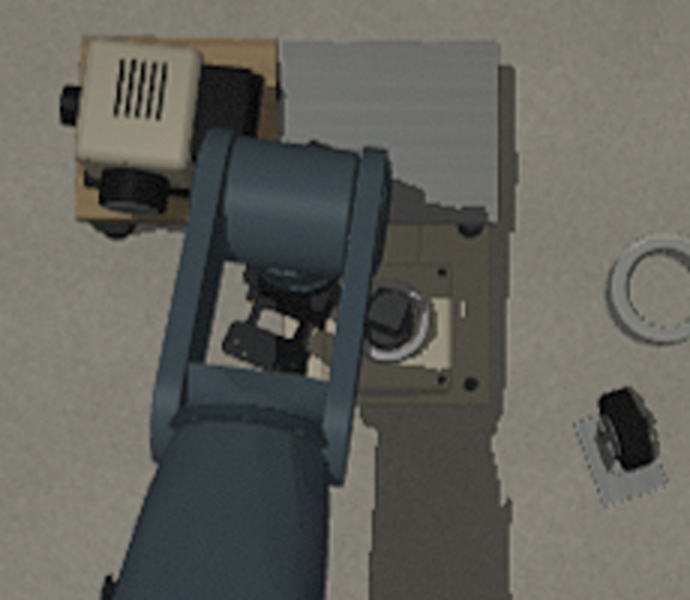

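```bash
python3 - <<'E'
from h import *
import pickle
T,S=pickle.load(open("cams.pkl","rb"))
it,is_=cv2.imread("pics/top0.png"),cv2.imread("pics/side0.png")
for nm,c,I,b,k in(("t",T,it,(215,130,375,215),5),("s",S,is_,(175,200,300,320),5)):
    x0,y0,x1,y1=b;J=cv2.resize(I[y0:y1,x0:x1],None,fx=k,fy=k,interpolation=cv2.INTER_CUBIC)
    for (X,Y0,Y1,z) in((640.3,-127.5,72.5,95.5),(640.3,76.5,256.5,114.5)):
        P=[(X,Y0,z),(X,Y1,z),(X+170,Y1,z),(X+170,Y0,z)]
        cv2.polylines(J,[(((proj(c,P)-[x0,y0]+.5)*k*8).astype(np.int32))],True,(0,0,255),1,shift=3)
    cv2.imwrite(f"pics/ov_{nm}.png",J)
E
```

```text
(no output)
```

View pics/ov_t.png

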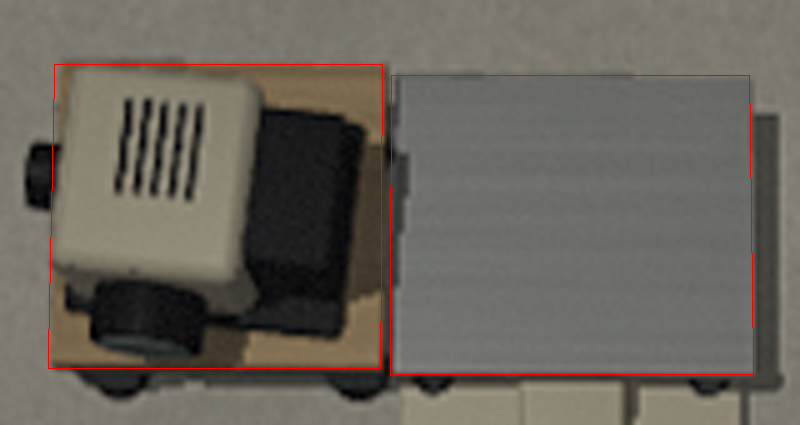

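View pics/ov_s.png

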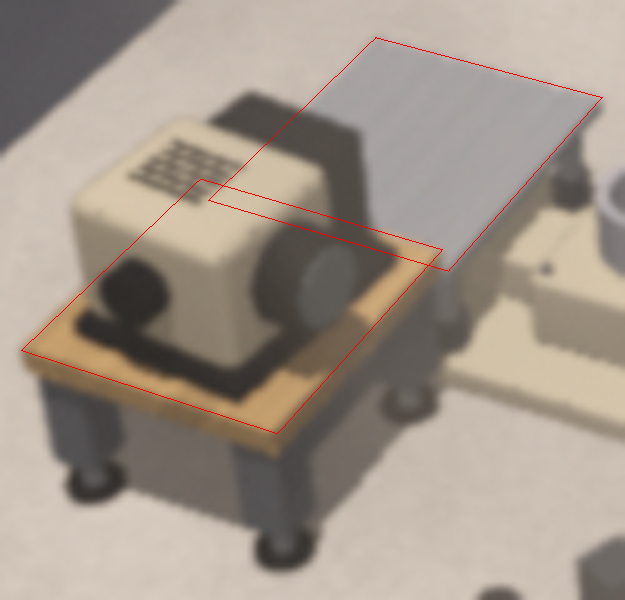

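```bash
cat >> h.py <<'E'
def rectfit(items,dims,v0,it=4,free=4,verbose=True):
    """items: (c,gray,edgename,t0,t1) ; v=(x0,y0,z,yaw) of min corner"""
    w,h=dims;v=np.array(v0,float)
    def pts(v,e,t0,t1):
        a=v[3];R=np.array([[np.cos(a),-np.sin(a)],[np.sin(a),np.cos(a)]])
        t=np.linspace(t0,t1,40)
        q={"front":np.c_[0*t,t*h],"back":np.c_[0*t+w,t*h],"ly":np.c_[t*w,0*t+h],"ry":np.c_[t*w,0*t]}[e]
        return np.c_[q@R.T+v[:2],np.full(40,v[2])]
    for k in range(it):
        obs=[]
        for c,g,e,t0,t1,sg in items:
            P=pts(v,e,t0,t1);p=proj(c,P);d=p[-1]-p[0];d/=np.linalg.norm(d);nn=np.array([-d[1],d[0]])
            cen=proj(c,[pts(v,"front",.5,.5)[0]+[w/2*np.cos(v[3]),w/2*np.sin(v[3]),0]])[0]
            if (cen-p.mean(0))@nn<0: nn=-nn
            s=np.arange(-3,3.01,.25);gg=gaussian_filter(g.astype(float),.7)
            L=p[:,None]+s[None,:,None]*nn;pr=map_coordinates(gg,[L[...,1],L[...,0]],order=1)
            D=np.gradient(pr,s,axis=1)*sg;i=np.argmax(D[:,1:-1],1)+1;ok=D[np.arange(40),i]>5
            r=s[i]
            if ok.sum()<8: print("few",e);continue
            m=np.median(r[ok]);ok&=np.abs(r-m)<.8
            # subpixel through centroid of gradient
            W=np.clip(D,0,None)*(np.abs(s[None]-r[:,None])<1.1);r=(W*s).sum(1)/(W.sum(1)+1e-9)
            obs.append((c,e,t0,t1,nn,(p+r[:,None]*nn)[ok],ok,ok.sum(),np.mean(r[ok])))
        def f(u):
            vv=np.array(list(u)+list(v[len(u):]))
            return np.concatenate([((proj(c,pts(vv,e,t0,t1))[ok]-o)@nn)/np.sqrt(n) for c,e,t0,t1,nn,o,ok,n,_ in obs])
        r=least_squares(f,v[:free],x_scale=[1,1,1,.01][:free]);v[:free]=r.x
    if verbose: print(v[:3].round(1),np.degrees(v[3]).round(2),[(o[1],int(o[7]),round(float(np.mean((proj(o[0],pts(v,o[1],o[2],o[3]))[o[6]]-o[5])@o[4])),2)) for o in obs])
    return v
E
python3 - <<'E'
from h import *
import pickle
T,S=pickle.load(open("cams.pkl","rb"))
it,is_=cv2.imread("pics/top0.png").astype(float),cv2.imread("pics/side0.png").astype(float)
G=lambda I:I@[.114,.587,.299]
gt,gs=G(it),G(is_);rt=it[:,:,2]-it[:,:,0];rs=is_[:,:,2]-is_[:,:,0]
for z0 in(93,98):
  rectfit([(T,gt,"front",.1,.9,1),(S,gs,"front",.1,.9,1),(T,rt,"back",.1,.9,-1),(S,rs,"back",.1,.4,-1),(T,gt,"ry",.15,.9,1),(S,rs,"ry",.1,.9,-1)],(170,200),(640.3,-127.5,z0,0))
for z0 in(112,117):
  rectfit([(T,gt,"front",.05,.3,1),(T,gt,"front",.75,.95,1),(S,gs,"front",.03,.3,1),(S,gs,"front",.7,.97,1),(T,rt,"back",.1,.9,1),(T,rt,"ly",.05,.25,1),(S,gs,"ly",.1,.9,1)],(170,180),(640.3,76.5,z0,0))
E
```

```text
[ 639.5 -128.3   94. ] -0.54 [('front', 39, -0.13), ('front', 40, -0.23), ('back', 27, -0.27), ('back', 40, -0.05), ('ry', 35, 0.02), ('ry', 40, -0.05)]
[ 639.5 -128.3   94. ] -0.54 [('front', 39, -0.13), ('front', 40, -0.23), ('back', 27, -0.27), ('back', 40, -0.06), ('ry', 35, 0.02), ('ry', 40, -0.04)]
[640.4  76.1 113.3] -0.89 [('front', 29, 0.21), ('front', 35, 0.1), ('front', 40, -0.32), ('front', 37, -0.06), ('back', 35, 0.02), ('ly', 40, -0.14), ('ly', 40, 0.19)]
[640.4  76.1 113.3] -0.89 [('front', 29, 0.22), ('front', 35, 0.1), ('front', 40, -0.32), ('front', 37, -0.06), ('back', 35, 0.02), ('ly', 40, -0.14), ('ly', 40, 0.19)]
```

Deck rose about 15 mm as expected; fits say about 4.5–6 mm remains. Another 120°.

```bash
python3 -m crank '[[-1,0.078,0.01,0,0],[-1,0.15,0.04,0,0],[-1,0.213,0.088,0,0],[-1,0.26,0.15,0,0],[-1,0.29,0.223,0,0],[-1,0.3,0.3,0,0],[-1,0.29,0.378,0,0],[-1,0.26,0.45,0,0]]'
python3 -m crank '[[-1,0,0,0,0],[0.3,0,0,0,0],[0.3,0,0,0,0],[0.3,0,0,0,0],[0.3,0,0,0,0],[0.3,0,0,-0.1,0],[0.3,0,0,-0.2,0],[0.3,0,0,-0.3,0]]'
python3 - <<'E'
from h import *
c=cmd();print(c);c[2]+=75;json.dump(c,open("cmd.json","w"))
plan(line((480,-260,236,-22.3),6),0.3)
E
```

```text
t: 24.45
tool_pos: [594.9, -87.6, 160.7]
eef_rot: [[0.925, -0.38, -0.0], [-0.38, -0.925, 0.001], [-0.0, -0.0, -1.0]]
force: [-0.7, 5.2, 0.6]
gripper_width: 0.309
t: 25.45
tool_pos: [596.1, -86.6, 236.7]
eef_rot: [[0.925, -0.38, -0.0], [-0.38, -0.925, -0.0], [0.0, 0.0, -1.0]]
force: [0.3, -0.0, -0.0]
gripper_width: 0.651
[596.0309884226089, -86.66212582100579, 160.96, -22.309]
[[0.3,-0.028,0.136,0.0,0.0],[0.3,-0.055,0.273,0.0,0.0],[0.3,-0.083,0.409,0.0,0.0],[0.3,-0.111,0.545,0.0,0.0],[0.3,-0.138,0.681,0.0,0.0],[0.3,-0.166,0.818,0.0,0.0],[0.3,-0.166,0.818,0.0,0.0],[0.3,-0.166,0.818,0.0,0.0]]
```

```bash
python3 -m crank '[[0.3,-0.028,0.136,0,0],[0.3,-0.055,0.273,0,0],[0.3,-0.083,0.409,0,0],[0.3,-0.111,0.545,0,0],[0.3,-0.138,0.681,0,0],[0.3,-0.166,0.818,0,0],[0.3,-0.166,0.818,0,0],[0.3,-0.166,0.818,0,0]]'
cat > meas.py <<'E'
from h import *
import sys
T,S=camera("top"),camera("side");n=sys.argv[1]
it,is_=[np.ascontiguousarray(c["pixels"][:,:,::-1]).astype(float) for c in(T,S)]
cv2.imwrite(f"pics/s{n}.png",cv2.resize(S["pixels"][170:300,180:350,::-1],None,fx=4.6,fy=4.6,interpolation=cv2.INTER_CUBIC))
cv2.imwrite(f"pics/t{n}.png",cv2.resize(T["pixels"][130:330,200:430,::-1],None,fx=3,fy=3,interpolation=cv2.INTER_CUBIC))
cv2.imwrite(f"pics/rawt{n}.png",it);cv2.imwrite(f"pics/raws{n}.png",is_)
G=lambda I:I@[.114,.587,.299]
gt,gs=G(it),G(is_);rt=it[:,:,2]-it[:,:,0];rs=is_[:,:,2]-is_[:,:,0]
rectfit([(T,gt,"front",.1,.9,1),(S,gs,"front",.1,.9,1),(T,rt,"back",.1,.9,-1),(S,rs,"back",.1,.4,-1),(T,gt,"ry",.15,.9,1),(S,rs,"ry",.1,.9,-1)],(170,200),(639.5,-128.3,112,-.009))
rectfit([(T,gt,"front",.05,.3,1),(T,gt,"front",.75,.95,1),(S,gs,"front",.03,.3,1),(S,gs,"front",.7,.97,1),(T,rt,"back",.1,.9,1),(T,rt,"ly",.05,.25,1),(S,gs,"ly",.1,.9,1)],(170,180),(640.4,76.1,113,-.01))
for a in((-60,65,112),(20,70,112),(80,130,113)):
    print(a,fitz((T,S),(gt,gs),*a,641)[0].round(1),fitz((T,S),(gt,gs),*a))
E
python3 meas.py 6
```

```text
t: 26.45
tool_pos: [480.2, -259.7, 236.0]
eef_rot: [[0.925, -0.38, 0.0], [-0.38, -0.925, 0.0], [0.0, -0.0, -1.0]]
force: [0.4, -0.0, -0.5]
gripper_width: 0.651
[ 639.2 -127.1  114.4] -0.36 [('front', 36, -0.0), ('front', 40, -0.21), ('back', 30, -0.09), ('back', 40, -0.11), ('ry', 38, 0.02), ('ry', 40, -0.03)]
[640.7  76.1 112.9] -0.9 [('front', 40, 0.11), ('front', 40, 0.05), ('front', 40, -0.27), ('front', 40, 0.02), ('back', 35, -0.04), ('ly', 40, -0.09), ('ly', 40, 0.12)]
(-60, 65, 112) [114.] (array([638.06497958, 118.16953047]), [(np.int64(39), np.float64(0.01), np.float64(-0.62)), (np.int64(60), np.float64(0.17), np.float64(0.37))])
(20, 70, 112) [113.9] (array([638.08874238, 118.05170795]), [(np.int64(49), np.float64(0.0), np.float64(-0.62)), (np.int64(60), np.float64(0.07), np.float64(0.37))])
(80, 130, 113) [114.4] (array([638.23775573, 118.28448192]), [(np.int64(33), np.float64(0.0), np.float64(-0.62)), (np.int64(60), np.float64(0.14), np.float64(0.27))])[ WARN:0@4.118] global loadsave.cpp:1063 imwrite_ Unsupported depth image for selected encoder is fallbacked to CV_8U.
```

View pics/s6.png

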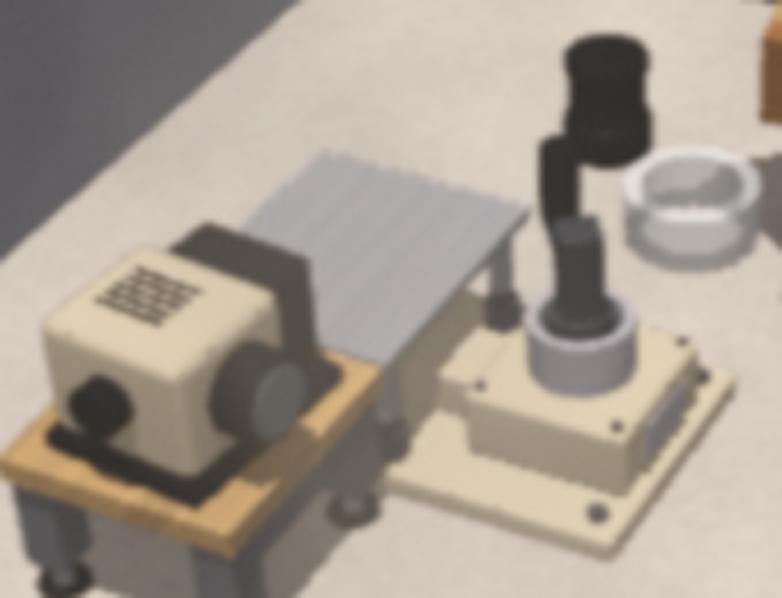

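View pics/t6.png

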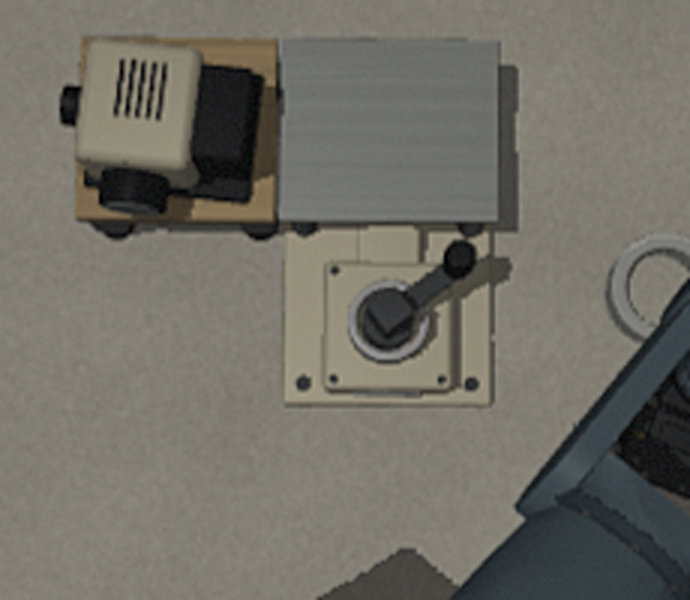

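The deck and platform front edges now run collinear in both pictures (side crop about (380,365)). Last check: crank pose.

```bash
python3 - <<'E'
from h import *
from scipy.optimize import minimize
T,S=camera("top"),camera("side")
yaw=np.radians(-52.3)
for n,c,(x0,y0,w,h) in(("side",S,(275,190,60,80)),("top",T,(310,200,60,60))):
    k=8;I=cv2.resize(np.ascontiguousarray(c["pixels"][y0:y0+h,x0:x0+w,::-1]),None,fx=k,fy=k,interpolation=cv2.INTER_CUBIC)
    m=sil(c,550.2,-27.4,78,yaw);mm=(cv2.resize(m[y0:y0+h,x0:x0+w],(w*k,h*k))>.5).astype(np.uint8)
    cs,_=cv2.findContours(mm,0,1);cv2.drawContours(I,cs,-1,(0,0,255),1);cv2.imwrite(f"pics/end_{n}.png",I)
a,b=cv2.imread("pics/end_side.png"),cv2.imread("pics/end_top.png")
b=cv2.copyMakeBorder(b,0,a.shape[0]-b.shape[0],0,0,cv2.BORDER_CONSTANT);b=b[:, :300] if 0 else b
cv2.imwrite("pics/end.png",cv2.resize(np.hstack([a,b]),(792,528)))
E
```

```text
(no output)
```

View pics/end.png

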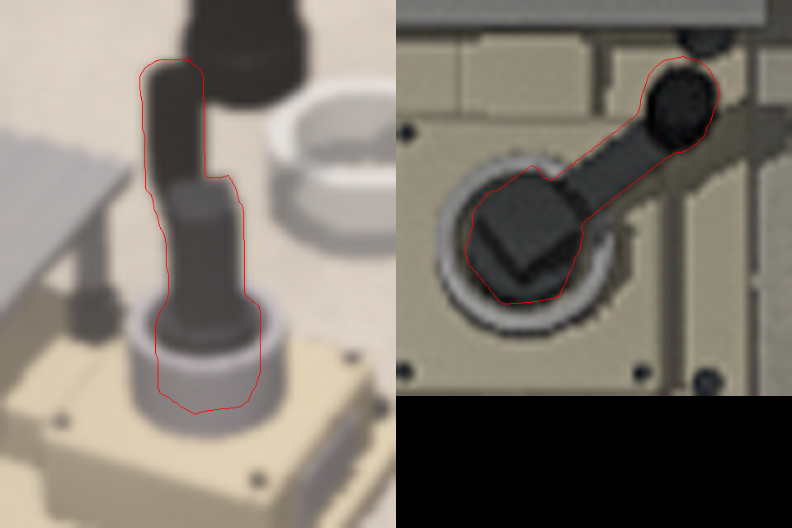

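```bash
python3 - <<'E'
from station import job,status
s=status.read_state();print(s["t"],s["force"])
print(job.job_done())
E
```

```text
26.65 [-0.00779026  0.25228806 -0.47659985]
the job is handed in; nothing more can be done
None
```

The deck is wound up level with the platform, and the crank stands on the drive, released. I handed the job in at 26.7 s of the 72 s allowed.

I picked the crank up by its square shank and lowered it into the collar. The hexagons happened to line up, so it dropped straight home without any turning to search. I then wound the grip 480° clockwise, let go and moved the arm clear.

- **Crank:** the side and top pictures match a crank fully home and upright to about 2 mm. As it seated, the weight passed from the hand to the stand, with the tool at the expected height.
- **Deck height:** the two methods disagree slightly, but both put the deck within the 4 mm tolerance. The rectangle fits give the deck at 114.4 mm and the platform at 112.9 mm. The front-edge fits, with both front edges taken to share one line, give 114.0 mm and 114.4 mm.
- **Less reliable check:** leaving the edge position free made the front-edge fits less certain. Both heights then came out near 118 mm, but still within about 0.3 mm of each other.
- **Everything else:** I saw nothing displaced in the last pictures, but I did not measure the bystanders. At the end the wrist force was about zero and the robot touched nothing.

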